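# Lengthen the telescopic wardrobe rail by one hole

### The arm

A 6-joint arm with a two-finger parallel gripper is mounted at the origin on the work surface. World frame = base frame: x ahead of the robot, y to its left, z up, the work surface at z = 0. Lengths are in m, angles in rad, forces in N, time in s.
With the tool pointing down it reaches from about 0.375 to 0.925 m from the base axis. Payload 5.7 kg.
Tool frame: the origin (TCP) lies midway between the tips of the shut fingers; the grasp point (between the pads) lies 19 mm behind it; z points along the fingers, y is the line along which they close (so a half turn about z gives the same grasp; the last joint's range is limited). The gripper opens to 88 mm and grips with 3 to 60 N. Pads are 20 mm wide; open, the fingers measure 115 mm over their backs; the gripper's body (75 mm by 178 mm) begins 61 mm behind the grasp point.
Start: joints at [-1.277, 0.359, 1.51, -0, 1.272, -0.115], TCP at [0.238, -0.551, 0.223] pointing down, gripper open.
Joint ranges: [-2.97, 2.97], [-1.01, 2.36], [0.21, 2.38], [-0.96, 4.11], [0.2, 2.71], [-2.98, 2.98]. Speed limits (rad/s): [2.39, 2.39, 3.14, 3.14, 3.14, 3.14].

### API

Orientations are given as a unit quaternion [x, y, z, w].
In Python, from bench import move_ptp, servo_line, goto_joints, move_gripper, sleep, inverse_kinematics, capture, PlanningError, close_job, spot_in, silhouettes, current_clock, current_joint_pos, current_qvel, current_joint_torque, current_position, current_orientation, current_force, current_torque, current_finger_gap, current_grip_force gives the robot as it stands. Calls block until the motion is done:
- move_ptp(position, orientation): joint-space move of the TCP to a pose.
- servo_line(position, orientation=None, rate=0.15, contact_N=None): straight line of the TCP; orientation=None keeps the orientation; rate is the mean speed in m/s. With contact_N (N) it stops when the force on the tool has changed by that much, and returns True; else False.
- goto_joints(angles): joint-space move.
- move_gripper(opening): finger opening in m; the grip force is fixed at half the most; returns when the fingers have stopped.
- sleep(seconds).
- inverse_kinematics(position, orientation): joint angles nearest the present ones, or None.
- capture(name): name is "side" or "top" or "wrist"; returns a dict with "image" (384x512x3 uint8, blue, green, red), "range_z" (384x512 float32, m along the optical axis (not along the pixel's ray), 0 where there is no reading), "intrinsics" (3x3 intrinsics, pixels), "R" (3x3) and "t" (3): a world point X has camera coordinates R X + t. Camera axes: x right, y down, z forward; pixel columns grow to the right and rows downward; lengths in m; the calibration is good to about 2 mm. A picture is of the moment at which its call begins.
A pose or a line that the arm cannot do raises PlanningError and nothing moves.
- close_job(): hands the job in; it is judged then, once.
Trained networks look in the newest picture that a camera, given by its name, has taken for a name from the list of things; names that differ only in an ending like _2 or _b are one class to them, and where a whole thing is asked for, a point or a joint stands for the part that bears it (a point fixed in the world has none). Each returns a list of dicts, best first, with "conf" (0 to 1); they miss things now and then, are a little off and sometimes report something else, mostly with a low value. They report only what shows in the picture. A call takes as long as a camera call.
- spot_in(camera, query): "xy" ([column, row] in pixels, amid what is visible of it).
- silhouettes(camera, query): "region" (384x512 bool, what is visible of it) and "xy" ([column, row] in pixels, amid what is visible of it).
Readings, each from a call of its own:
- current_clock(): time.
- current_joint_pos(): joint angles.
- current_qvel(): joint speeds.
- current_joint_torque(): joint torques, N m.
- current_position(): TCP position.
- current_orientation(): TCP orientation.
- current_force(): force on the tool from outside, world axes, zero at the start.
- current_torque(): the same for the moment, N m.
- current_finger_gap(): finger opening in m.
- current_grip_force(): force on a finger pad.
Only numpy, scipy, OpenCV 4.12 (cv2) and the standard library are available. Lean on these libraries where they do the work, as an engineer would, in place of code of your own. Each camera call takes 0.05 s, during which the arm holds its last target. There are 200 camera calls.

### The job

The wardrobe's telescopic hanging rail is set one hole too short. Press its spring pin flush and slide the outer tube outwards past it to the very next hole, until the pin pops up through that hole and locks, then let go. Leave the turntable, wrench, hex keys and glass cup where they are.

Things in the scene. Friction and masses are not known exactly. Their poses are not given: they have to be found in the camera images.
- rail_base: Fixed board 90 x 470 x 16 mm on the mat, carrying the rail. Origin: its underside, straight below the spring pin, on top of the 6 mm mat. +y runs along the rail, the way the outer tube lengthens; z up. The board spans y = -255 to +215 mm. The fixed inner steel tube (28 x 20 mm) is clamped at the -y end, clamp up to 64 mm high and ending at y = -175 mm; bracket at the very end 74 mm high.
- rail_sleeve (a joint): Travel of the outer tube along +y of rail_base, m: 0 in its first hole (start, within 1 mm), 0.045 in the next, 0.090 in the last. Aluminium box tube 34 mm wide, 26 mm high, 2 mm wall, flat top 60 mm above rail_base's origin, y = -130 to +203 mm at travel 0. Friction about 2.5 N; stays where left. The raised pin locks it in a hole with 1.5 mm of play either way.
- detent_pin (a joint): How far the spring pin is pressed, m: 0 fully up, 0.007 flush with the tube's top, 0.012 bottomed. Spring 1.5 N when up, 3.3 N when flush. Once it is within 2 mm of flush, the sliding tube's hole edge rides up its cone and pushes it under the wall (about 10 to 15 N along the tube); from about 8 mm of travel the wall alone holds it down. It pops up by itself in the next hole and blocks the tube.
- pin_top (a point): Top of the spring pin: a steel pin 13 mm in diameter whose top 4.5 mm taper to a 4 mm flat, standing 7 mm out of the hole in the tube's top, 67 mm above rail_base's origin. It moves only up and down; it does not travel with the outer tube.
- rib_face (a point): Middle of the pushing face of the thumb rib, an upright black bar across the outer tube's top, fixed to it: 38 mm wide, 9 mm thick along the rail, 18 mm high. The point is 9 mm above the tube's top and, at the start, 13 mm beyond the pin's axis in +y; the face looks to -y, at the pin, so a fingertip standing on the pin can push it to move the tube to +y.
- next_hole (a point): Centre of the next hole, at the outer tube's top surface: 45 mm from the pin's axis on the -y side at the start, over the pin when the job is done. The tube has three 16 x 16 mm holes in line, 45 mm apart (first, next, last); the last is 90 mm from the pin at the start.
- turntable: White plastic lazy Susan, 244 mm across, 40 mm high, sorted cam locks and dowels on it; bystander. Origin: centre of its underside.
- wrench: Stainless adjustable wrench lying flat, about 205 mm long along its x, 12 mm high; bystander. Origin: underside, near its middle.
- hex_keys: Blue hex key set in a fold-out holder, 105 mm long along its x, 44 mm wide, holder 26 mm high, three keys folded out up to 90 mm high at the +x end; bystander. Origin: centre of the holder's underside.
- glass_cup: Glass cup, 76 mm across at the rim, 95 mm high, upright; bystander. Origin: centre of its underside.

How it is judged:
By the outcome, as a careful person would: the job done as asked, in the order asked, and still so for the second after the job is handed in, with the robot touching nothing.
It also fails if it takes over 32 s, if anything falls off the work surface, if the arm or the gripper's body presses on something with over 40 N, if the wrist force passes 120 N, or if a joint passes its speed limit or range.

## Working session

There is one attempt and no reset: what is moved stays moved. The work goes in short steps, each a Python script; the robot and the scene stay as the last script left them, time stands still between calls to the robot, and variables do not carry over. Pictures are saved under pics/ and viewed, at most 10 in all, crops included, and the job is handed in when it is done.

```bash
mkdir -p pics; cat > h.py <<'E'
import numpy as np, cv2
from bench import *
def px2w(c,uv,r=2):
    u,v=int(round(uv[0])),int(round(uv[1])); d=c["range_z"][max(0,v-r):v+r+1,max(0,u-r):u+r+1]; d=d[d>0]
    if len(d)==0: return None
    z=np.median(d); p=np.linalg.inv(c["intrinsics"])@[uv[0],uv[1],1]*z
    return c["R"].T@(p-c["t"])
def cloud(c):
    v,u=np.mgrid[0:384,0:512]; z=c["range_z"]
    P=np.stack([u*z,v*z,z],-1)@np.linalg.inv(c["intrinsics"]).T
    return (P-c["t"])@c["R"]
E
python3 - <<'E'
from h import *
np.set_printoptions(precision=4,suppress=True)
ims=[]
for n in ["top","side"]:
    c=capture(n); ims.append(c["image"]); print(n,-c["R"].T@c["t"])
    for q in ["pin_top","rib_face","next_hole","rail_base","turntable","wrench","hex_keys","glass_cup"]:
        for s in spot_in(n,q)[:2]: print(q,round(s["conf"],2),s["xy"],px2w(c,s["xy"]))
    cv2.imwrite(f"pics/{n}1.png",c["image"])
print(current_clock())
E
```

```text
top [ 0.5046 -0.0118  1.4124]
rib_face 0.64 [284.6, 221.3] [ 0.5383 -0.0725  0.0689]
rail_base 0.78 [302.4, 230.7] [ 0.51   -0.1238  0.0665]
rail_base 0.34 [279.6, 224.2] [ 0.5302 -0.0578  0.0675]
turntable 0.71 [238.3, 142.5] [0.7788 0.0599 0.0478]
turntable 0.34 [102.4, 254.5] [0.4513 0.4749 0.0236]
wrench 0.61 [415.9, 237.9] [ 0.4816 -0.4686  0.0168]
hex_keys 0.94 [102.3, 252.1] [0.4585 0.4755 0.0231]
glass_cup 0.88 [331.9, 152.1] [ 0.7495 -0.2264  0.0118]
side [0.087  0.8262 0.6059]
rib_face 0.73 [297.6, 201.1] [ 0.5341 -0.0534  0.0656]
next_hole 0.89 [298.6, 201.6] [ 0.5297 -0.0511  0.0665]
rail_base 0.74 [383.3, 178.3] [ 0.4144 -0.4607  0.013 ]
rail_base 0.57 [308.2, 206.8] [ 0.5121 -0.0793  0.0425]
turntable 0.83 [205.8, 204.4] [0.7683 0.0705 0.0339]
wrench 0.46 [379.5, 177.9] [ 0.4263 -0.4557  0.0131]
wrench 0.16 [298.4, 201.7] [ 0.5298 -0.0501  0.0666]
hex_keys 0.57 [196.1, 351.8] [0.4457 0.472  0.0245]
glass_cup 0.69 [197.3, 351.6] [0.444  0.4707 0.0249]
glass_cup 0.64 [267.3, 168.9] [ 0.7213 -0.1857  0.0667]
0.9
```

```bash
python3 - <<'E'
import cv2,numpy as np
a=cv2.imread("pics/top1.png"); b=cv2.imread("pics/side1.png")
x=cv2.resize(a[110:310,180:440],(780,600),interpolation=cv2.INTER_CUBIC)
cv2.imwrite("pics/topc.png",x)
cv2.imwrite("pics/sidec.png",cv2.resize(b[100:300,200:460],(780,600),interpolation=cv2.INTER_CUBIC))
E
```

```text
(no output)
```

View pics/topc.png

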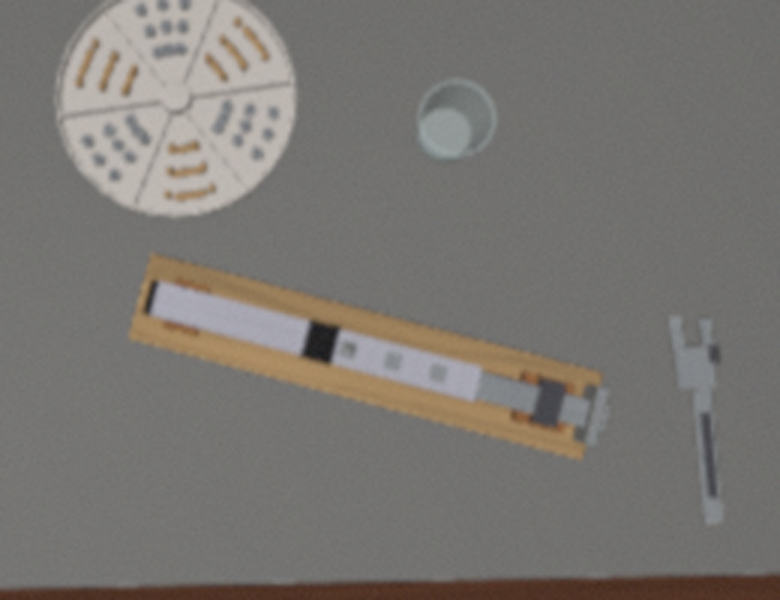

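View pics/sidec.png

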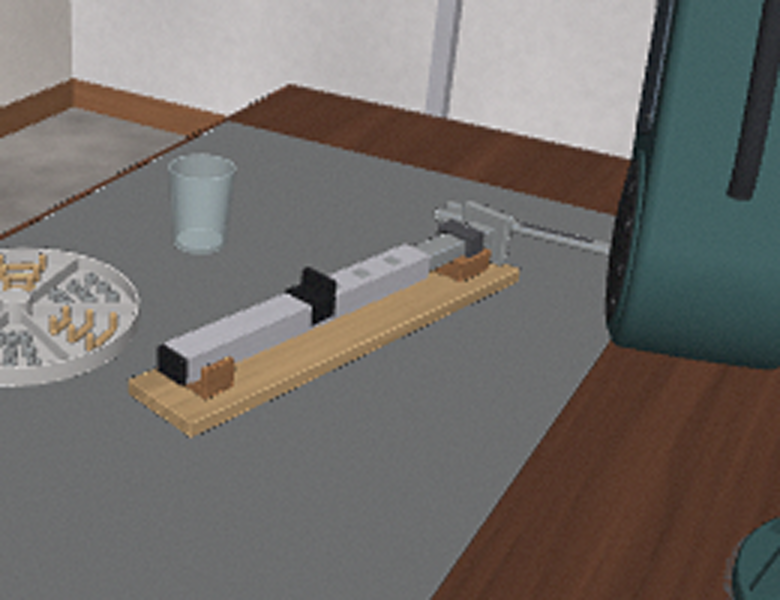

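```bash
cat >> h.py <<'E'
from scipy.spatial.transform import Rotation as Rn
def ori(yaw):  # tool z down, tool x along direction yaw
    c,s=np.cos(yaw),np.sin(yaw); x=np.array([c,s,0]); z=np.array([0,0,-1.]); y=np.cross(z,x)
    return Rn.from_matrix(np.stack([x,y,z],1)).as_quat()
def tube(c):
    P=cloud(c); m=(P[...,2]>.058)&(P[...,2]<.075)&(c["range_z"]>0)&(c["image"].min(-1)>130)
    m&=(abs(P[...,0]-.53)<.12)&(abs(P[...,1]+.07)<.25)
    n,l,s,_=cv2.connectedComponentsWithStats(m.astype(np.uint8)); 
    return P,m,P[m]
E
python3 - <<'E'
from h import *
np.set_printoptions(precision=4,suppress=True)
c=capture("top"); P,m,Q=tube(c)
r=cv2.minAreaRect(Q[:,:2].astype(np.float32)*1000); print(len(Q),r,np.median(Q[:,2]))
l=cv2.fitLine(Q[:,:2].astype(np.float32),cv2.DIST_HUBER,0,.001,.001).ravel(); print(l)
d=l[:2]*np.sign(l[1]); yaw=np.arctan2(d[1],d[0]); print("yaw",yaw)
t=(Q[:,:2]-l[2:])@d; print("ends",l[2:]+d*t.min(),l[2:]+d*t.max(),t.max()-t.min())
p=px2w(c,(295.7,226.3)); print("pin px",p)
a=l[2:]+d*((p[:2]-l[2:])@d); print("on axis",a, "end dist",t.max()-(a-l[2:])@d,t.min()-(a-l[2:])@d)
tgt=[*(a-d*0.05),0.25]
qs={k:inverse_kinematics(tgt,ori(yaw+k*np.pi)) for k in (0,1)}
print(qs)
k=min((k for k in qs if qs[k] is not None),key=lambda k:abs(qs[k][5]))
move_gripper(0.0); move_ptp(tgt,ori(yaw+k*np.pi))
w=capture("wrist"); cv2.imwrite("pics/w1.png",w["image"])
print(k,current_joint_pos(),current_clock(),current_force())
for q in ["pin_top","rib_face","next_hole"]:
    for s in spot_in("wrist",q)[:2]: print(q,round(s["conf"],2),s["xy"],px2w(w,s["xy"]))
E
```

```text
1184 ((518.4386596679688, -118.89115905761719), (419.9228210449219, 33.701759338378906), 73.95516967773438) 0.06657794061536329
[ 0.2784  0.9605  0.5292 -0.0814]
yaw 1.2886652
ends [ 0.4598 -0.3205] [0.5768 0.0828] 0.41993981603130914
pin px [ 0.5231 -0.1044  0.0692]
on axis [ 0.5225 -0.1043] end dist 0.19478005741889498 -0.22515975861241413
{0: array([-0.4211,  0.2343,  1.6215, -0.    ,  1.2859, -0.139 ]), 1: None}
0 [-0.4227  0.2346  1.6212 -0.0003  1.2857 -0.139 ] 4.1 [ 0.8516 -1.0687 -0.425 ]
rib_face 0.81 [252.8, 103.6] [ 0.5305 -0.0718  0.0675]
next_hole 0.87 [253.9, 100.1] [ 0.5327 -0.0686  0.0678]
```

View pics/w1.png

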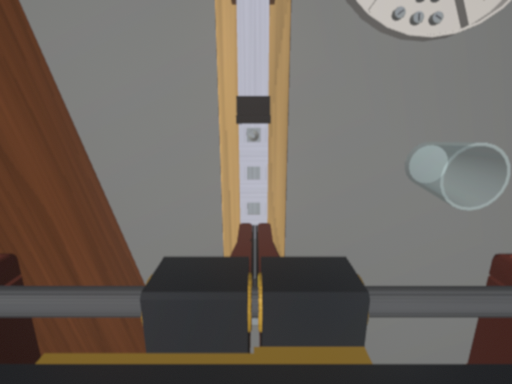

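```bash
python3 - <<'E'
from h import *
np.set_printoptions(precision=4,suppress=True)
w=capture("wrist"); im=w["image"]
def onplane(uv,z):
    r=w["R"].T@np.linalg.inv(w["intrinsics"])@[uv[0],uv[1],1]; o=-w["R"].T@w["t"]
    return o+r*(z-o[2])/r[2]
g=im.min(-1); roi=g[124:224,243:265]
print(roi[40:58:2].tolist())
m=(roi<np.median(roi)-18).astype(np.uint8)
n,l,s,c=cv2.connectedComponentsWithStats(m)
for i in range(1,n):
    if s[i,4]>20:
        b=s[i]; uv=(b[0]+b[2]/2-.5+243,b[1]+b[3]/2-.5+124); print(b,uv,onplane(uv,.066))
# tube edges at rows
for v in (20,60,90,130,150,190,215):
    row=g[v].astype(int); k=np.where(row[225:285]>150)[0]+225
    if len(k): print(v,k.min(),k.max(),onplane(((k.min()+k.max())/2,v),.066))
col=g[90:130,253]; print(col.tolist())
print(current_position(), -w["R"].T@w["t"])
cv2.imwrite("pics/w1c.png",cv2.resize(im[90:220,200:310],(500,590),interpolation=cv2.INTER_CUBIC))
E
```

```text
[[182, 183, 182, 183, 183, 182, 182, 182, 183, 182, 182, 183, 182, 182, 183, 183, 182, 183, 183, 183, 183, 184], [182, 182, 181, 178, 171, 167, 168, 168, 167, 166, 168, 169, 169, 168, 167, 168, 170, 174, 180, 181, 182, 182], [181, 179, 179, 174, 159, 149, 150, 149, 148, 146, 149, 152, 152, 150, 148, 149, 155, 166, 178, 181, 182, 181], [180, 179, 179, 173, 156, 147, 149, 150, 147, 147, 149, 152, 151, 149, 148, 149, 154, 167, 178, 182, 183, 181], [181, 179, 179, 172, 151, 145, 149, 150, 148, 146, 149, 152, 152, 150, 148, 149, 154, 165, 177, 181, 182, 181], [181, 179, 178, 171, 152, 146, 149, 151, 148, 147, 150, 153, 152, 150, 148, 149, 152, 162, 176, 181, 181, 181], [181, 178, 179, 174, 161, 150, 150, 151, 148, 147, 149, 152, 152, 149, 148, 149, 152, 162, 175, 181, 182, 181], [181, 179, 178, 175, 163, 152, 151, 151, 150, 149, 150, 153, 152, 151, 150, 150, 154, 164, 176, 182, 182, 181], [182, 181, 181, 181, 178, 176, 176, 176, 176, 175, 176, 176, 176, 175, 175, 175, 176, 179, 181, 182, 183, 182]]
[ 0  0 22  1 22] (np.float64(253.5), np.float64(124.0)) [ 0.5249 -0.0933  0.066 ]
[  4   4  13  14 178] (np.float64(253.0), np.float64(134.5)) [ 0.521  -0.1045  0.066 ]
[  4  43  13  13 164] (np.float64(253.0), np.float64(173.0)) [ 0.5082 -0.1481  0.066 ]
[  5  79  12  12 143] (np.float64(253.5), np.float64(208.5)) [ 0.4962 -0.1912  0.066 ]
20 237 268 [0.5538 0.009  0.066 ]
60 238 268 [ 0.5434 -0.0283  0.066 ]
90 238 268 [ 0.5347 -0.0578  0.066 ]
130 239 267 [ 0.5225 -0.0996  0.066 ]
150 239 267 [ 0.516  -0.1217  0.066 ]
190 240 267 [ 0.5029 -0.1685  0.066 ]
215 240 267 [ 0.4938 -0.1994  0.066 ]
[181, 180, 181, 181, 177, 156, 111, 70, 56, 57, 56, 57, 56, 56, 56, 56, 55, 55, 56, 55, 55, 56, 55, 55, 55, 55, 55, 56, 56, 55, 55, 55, 69, 107, 151, 176, 182, 174, 159, 147]
[ 0.5085 -0.153   0.2499] [ 0.5287 -0.0837  0.4114]
```

View pics/w1c.png

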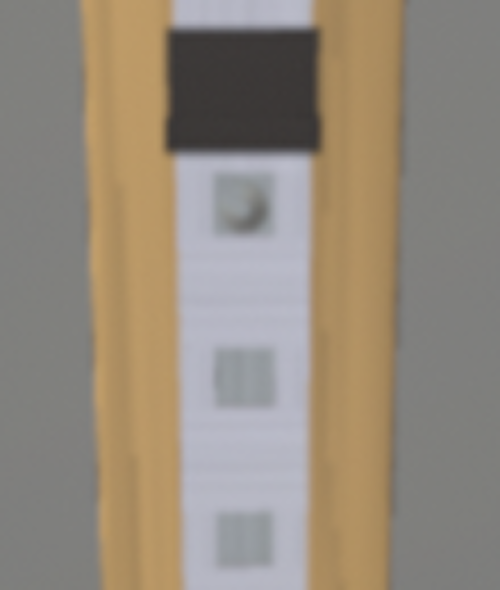

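```bash
cat >> h.py <<'E'
YAW=1.291; D=np.array([np.cos(YAW),np.sin(YAW)]); PIN=np.array([.5215,-.1045])
E
python3 - <<'E'
from h import *
np.set_printoptions(precision=4,suppress=True)
T=PIN-D*.0015; o=ori(YAW)
move_ptp([*T,.10],o)
def rd(s): sleep(.1); print(s,current_position(),np.mean([current_force() for _ in range(5)],0),current_clock())
servo_line([*T,.080],o,rate=.08); rd("air")
servo_line([*T,.0705],o,rate=.05); rd("pin")
hit=servo_line([*T,.061],o,rate=.012,contact_N=7); rd(hit)
s=capture("side"); cv2.imwrite("pics/s2.png",cv2.resize(s["image"][130:260,230:380],(690,598),interpolation=cv2.INTER_CUBIC))
E
```

```text
air [ 0.5217 -0.1063  0.0808] [-0.6518  1.2213  0.3118] 5.475
pin [ 0.5215 -0.1061  0.0706] [ 0.8039 -0.8113  1.6627] 5.9167
True [ 0.5215 -0.1061  0.0662] [-0.8796  0.8391  7.192 ] 6.5167
```

View pics/s2.png

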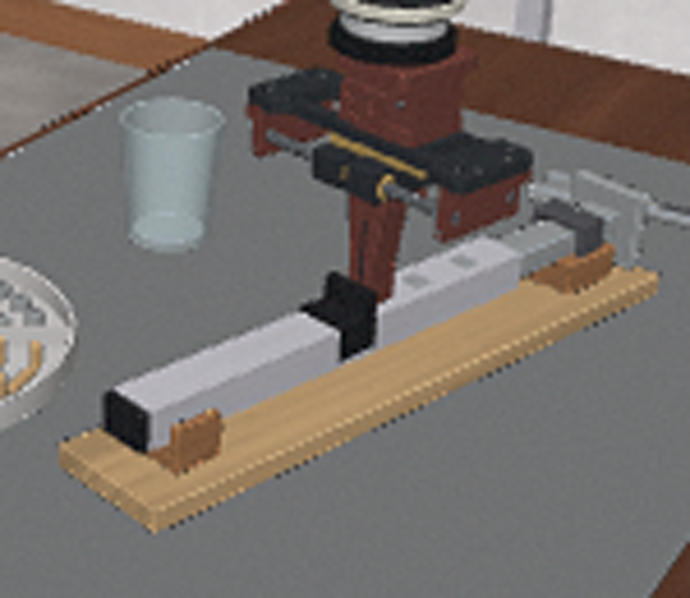

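```bash
python3 - <<'E'
from h import *
np.set_printoptions(precision=4,suppress=True)
p0=np.array(current_position()); T=PIN-D*.0015; o=ori(YAW); z=.0667
def rd(s):
    sleep(.1); p=np.array(current_position()); f=np.mean([current_force() for _ in range(5)],0)
    print(s,round(float((p[:2]-T)@D),4),round(float(p[2]),4),"Falong",f[:2]@D,"Fz",f[2],current_clock())
servo_line([*T,z],o,rate=.01); rd("up")
h=servo_line([*(T+D*.018),z],o,rate=.02,contact_N=35); rd(h)
s=capture("side"); cv2.imwrite("pics/s3.png",cv2.resize(s["image"][130:260,230:380],(690,598),interpolation=cv2.INTER_CUBIC))
if not h:
    servo_line([*(T+D*.040),z],o,rate=.03,contact_N=20); rd("b")
    h=servo_line([*(T+D*.0525),z],o,rate=.012,contact_N=10); rd(h)
s=capture("side"); cv2.imwrite("pics/s4.png",cv2.resize(s["image"][130:260,230:380],(690,598),interpolation=cv2.INTER_CUBIC))
E
```

```text
up -0.0 0.0667 Falong 1.0022024716635658 Fz 2.590963288010936 6.95
False 0.018 0.0665 Falong -3.4685360669867253 Fz 0.27646902386823435 8.1
b 0.0402 0.0666 Falong -1.4573640412711157 Fz -0.5363622685357341 9.1333
True 0.0493 0.0664 Falong -1.8301993622780142 Fz 0.8177240298708665 10.0917
```

View pics/s4.png

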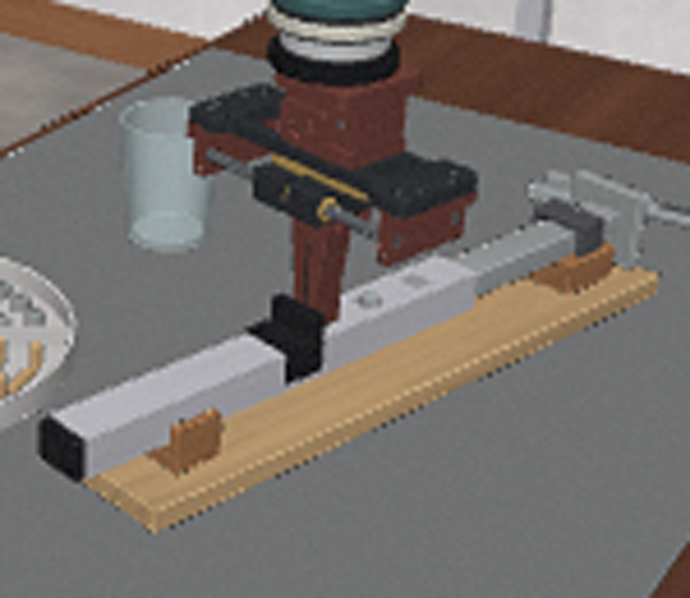

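```bash
python3 - <<'E'
from h import *
np.set_printoptions(precision=4,suppress=True)
o=ori(YAW); p=np.array(current_position())
servo_line([*(p[:2]-D*.004),p[2]+.001],o,rate=.03)
servo_line([*(p[:2]-D*.004),.12],o,rate=.1)
move_ptp([*(PIN-D*.05),.25],o); sleep(.2)
w=capture("wrist"); im=w["image"]
cv2.imwrite("pics/w5.png",cv2.resize(im[60:225,190:320],(470,597),interpolation=cv2.INTER_CUBIC))
P=cloud(w); d=P[...,:2]-PIN; a=d@D; b=d@[-D[1],D[0]]
for k in (-.045,0.,.045):
    m=(abs(a-k)<.003)&(abs(b)<.003)&(w["range_z"]>0); print(k,m.sum(),np.median(P[m][:,2]),P[m][:,2].max())
print(current_clock(),current_force())
E
```

```text
-0.045 99 0.290907539169416 0.3349560581577862
0.0 25 0.07142520707909152 0.07333889871844891
0.045 25 0.06275689128381692 0.06404431158660716
12.0417 [ 0.0921 -0.2186  0.2812]
```

View pics/w5.png

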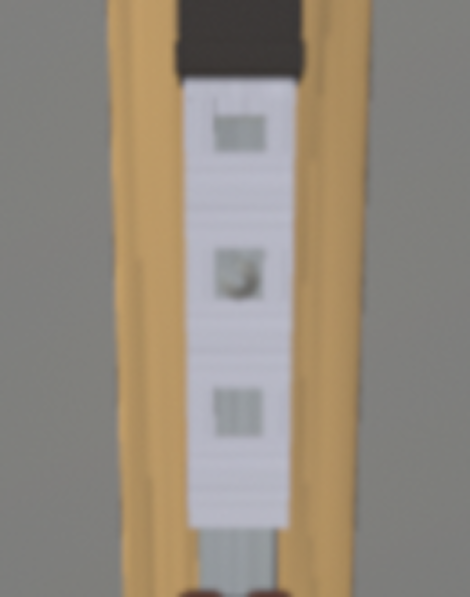

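The pin stands up in the middle hole (crop pixel 240,275). Its top measures about 73 mm, which is fully raised. The first hole at (240,132) is empty, and the gripper is clear of everything.

```bash
python3 -c "
from bench import *
print(close_job())"
```

```text
the job is handed in; nothing more can be done
None
```

The rail is now one hole longer: the spring pin has popped up fully and locked in the next hole, the gripper is clear, the bystanders were not touched, and the job was handed in at about 12 s.

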